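Shut the bakery tray and hold the spring clip open over its tabs

TASK

Press the clear lid of the biscuit tray fully shut, so that its yellow tab stands up against the tray's white tab. Then take the red spring clip from its stand, squeeze its handles until the jaws gape wide, and bring it jaws down over the middle of the top edge of the two tabs, one jaw in front and one behind, the jaw tips about 2 cm below that edge. Finish while still holding it there, squeezed wide open and touching neither tabs nor lid; leave all the other goods where they are.

Things in the scene. Friction and masses are not known exactly. Their poses are not given: they have to be found in the camera images.
- tray: black open bakery tray filled with biscuits, fixed to the table (it may stand anywhere on either side, turned up to 0.3 rad). 150 (x) x 180 (y) x 70 mm high, origin at the centre of its underside, z up. Its lid is hinged along the top of its +x side (away from the robot); at the middle of its -x side a white tab 3 mm thick and 50 mm wide (y) stands up to 110 mm
- lid_hinge (a point): middle of the lid's hinge line on the tray, at tray x +75, y 0, z 70 mm; the line runs along the tray's y axis
- lid (a joint): angle of the clear, white-rimmed lid: 0 shut (level on the tray), growing as its free edge rises, to 1.4 rad; starts 0.6 to 1.1. A plate 148 mm from hinge to free edge, 180 mm wide, 5 mm thick (underside in the hinge plane, upper face at tray z 75 when shut). A stiff hinge keeps it where it is left; under 1 N on its free edge shuts it
- lid_tab (a point): middle of the top edge of the lid's yellow tab: 3 mm thick, 50 mm wide (tray y -25 to +25), 40 mm tall, standing square on the middle of the lid's free edge. Push the lid beside this tab. Axes of the lid: x from the free edge to the hinge, y along the hinge, z out of its upper face
- tab_top (a point): middle of the top edge of the closed pair of tabs (tray x -75, y 0, z 110 mm); its axes are those of the tray. Shut, the two tabs together are 6 mm thick in x (3 mm either side of this point) and 50 mm wide in y, rising 35 mm above the lid
- stand: grey fixed base 80 (x) x 110 (y) x 20 mm with an upright steel plate 5 mm thick (x), 90 mm wide (y), rising from 20 to 50 mm, on which the clip is parked. Origin at the centre of the underside
- clip: red spring clip with black rubber jaw tips, about 65 g. Starts upright, jaws down, clipped on the stand's plate, tips resting on its base. Origin midway between the two jaw tips at their lower end; z up to the handles, x the way the jaws open and the handles are squeezed, y along the hinge, which is 45 mm above the origin. Jaws 36 mm wide (y). Both jaws swing alike
- clip_grip (a point): midway between the clip's two flat handles, 72 mm above the clip's origin, same axes. Handles 26 mm wide (y), from 49 to 89 mm above the origin; parked, their outer faces are about 56 mm apart at the top and 37 at the bottom; squeezed fully they stand parallel, 36 mm apart, and go no further. Full squeeze takes about 10 to 15 N on each handle
- clip_jaw (a joint): swing of each jaw of the clip from shut: about 0.06 rad as parked on the plate, 0.32 fully open. The tips' inner faces are then about 29 mm apart (1 mm plus 90 mm per rad)
- muffin_pack: clear-topped pack of dark muffins, 130 x 130 x 75 mm, loose, to be left alone; origin at the centre of its underside
- bun_pack: clear-topped pack of buns, 130 x 130 x 65 mm, loose, to be left alone; origin at the centre of its underside
- jam_jar: jar with red cap, 60 mm across, 85 mm tall, loose, to be left alone; origin at the centre of its underside
- label_roll: white roll of labels, 64 mm across, 30 mm tall, loose, to be left alone; origin at the centre of its underside
- card_block: block of yellow cards, 50 x 80 x 30 mm, loose, to be left alone; origin at the centre of its underside
- tea_carton: brown carton, 70 x 100 x 80 mm, loose, to be left alone; origin at the centre of its underside

How it is judged:
By the outcome, as a careful person would: the job done as asked, in the order asked, and still so for the second after the job is handed in, while the arm keeps its last pose, push and grip.
It also fails if it takes over 46 s, if anything falls off the work surface, if the arm or the gripper's body presses on something with over 40 N, if the wrist force passes 120 N, or if a joint passes its speed limit or range.

ROBOT

A 6-joint arm with a two-finger parallel gripper is mounted at the origin on the work surface. World frame = base frame: x ahead of the robot, y to its left, z up, the work surface at z = 0. Lengths are in mm, angles in rad, forces in N, time in s.
With the tool pointing down it reaches from about 300 to 775 mm from the base axis. Payload 14.6 kg.
Tool frame: the origin (TCP) lies between the finger pads; the fingertips stand 8 mm ahead of it and the grasp point (between the pads) lies 11 mm behind it; z points along the fingers, y is the direction in which the jaws open and shut (so a half turn about z gives the same grasp; the last joint's range is limited). The gripper opens to 94 mm and grips with 3 to 60 N. Pads are 16 mm wide; open, the fingers measure 119 mm over their backs; the gripper's body (75 mm by 177 mm) begins 78 mm behind the grasp point.
Start: joints at [-1.379, 0.3, 1.521, -0, 1.321, -0.067], TCP at [140.75, -531.675, 213.446] pointing down, gripper open.
Joint ranges: [-3.03, 3.03], [-0.79, 2.21], [0.23, 2.52], [-1.04, 4.18], [0, 3.07], [-2.55, 2.55]. Speed limits (rad/s): [2.22, 2.22, 2.57, 3.14, 3.14, 3.14].

INTERFACE

Orientations are given as [roll, pitch, yaw] about the fixed x, y, z axes, in that order (R = Rz(yaw) Ry(pitch) Rx(roll)).
In Python, from cell import manip gives the robot as it stands. The module is installed in compiled form; this text tells all that it offers.
- The arm moves only by the tool send_rows, never from a script. Its argument "series" is a list that holds one entry, the list of rows, each a list of 5 numbers: the opening, from 0 (shut) to 1 (fully open), then the shift along the tool's x, y, z in mm, then the turn about the tool's z in degrees. In form: [[[gripper, dx, dy, dz, roll], ...]]. A call has 1 to 10 rows; each row is the pose to reach, as a shift and turn from the pose commanded when the call began, along the tool's axes at that moment; what a row does not reach only later rows make up. A row lasts 1/10 s, in which the tool goes at most 50 mm and 8.59 degrees, less where a joint would pass 70% of its speed; a pose out of reach is approached as far as the arm can. A call with a gripper value outside its range is refused whole. The fingers move at their own pace and stop on an object; "newtons" is the grip in N (left out, the last holds). Time passes only in rows, so rows that repeat a pose let the fingers close. It gives the time, the measured TCP pose, the force and the opening at its end, in the units of the state.
- manip.read_state(): the state, without advancing time (a new reading comes with each control period).
- manip.camera(name): name is "side" or "top" or "wrist"; returns a dict with "img" (420x560x3 uint8, red, green, blue), "vfov" (degrees; the focal length in pixels is half the picture's height over the tangent of half this angle, whatever the lens; pixels are square), "cx", "cy" (the principal point, pixels), "pose" (4x4, takes a point from camera to world coordinates); the wrist camera has in their place "T_tool_cam" (4x4, takes a point from camera to tool coordinates, whose origin is the TCP and whose axes are the flange's). Camera axes: x right, y down, z forward; pixel columns grow to the right and rows downward; lengths in mm; the calibration is good to about 2 mm. A picture is of the moment at which its call begins: read the wrist's pose just before it. There is no depth.
- manip.sign_off(): hands the job in, once; it reports no verdict.
Trained networks look in a picture, given as the dict that the camera call returned (one of the last four; its "shot" number tells which), for a name from the list of things; names that differ only in an ending like _2 or _b are one class to them, and where a whole thing is asked for, a point or a joint stands for the part that bears it (a point fixed in the world has none). Each returns a list of dicts, best first, with "conf" (0 to 1); they miss things now and then, are a little off and sometimes report something else, mostly with a low value. They report only what shows in the picture. A call takes as long as a camera call.
- manip.find_in(target, picture): "rect" ([left, top, width, height] in pixels, round what is visible of it).
- manip.silhouettes(target, picture): "pixels" (420x560 bool, what is visible of it) and "rect" ([left, top, width, height] in pixels, round what is visible of it).
The state is a dict: "clock": time; "joints": joint angles; "qd": joint speeds; "effort": joint torques, N m; "eef_pos": TCP position; "eef_rot": TCP orientation; "wrist_force": force on the tool from outside, world axes, zero at the start; "moment": the same for the moment, N m; "finger_gap": finger opening in mm.
Only numpy, scipy, OpenCV 4.12 (cv2) and the standard library are available. Lean on these libraries where they do the work, as an engineer would, in place of code of your own. Each camera call takes 0.05 s, during which the arm holds its last target. There are 200 camera calls.

## Working session

There is one attempt and no reset: what is moved stays moved. The work goes in short steps, Python scripts to look and compute and a tool call to move; the robot and the scene stay as the last step left them, time stands still between calls to the robot, and variables do not carry over. Pictures are saved under pics/ and viewed, about 8 in all and at most 12, crops included, and the job is handed in when it is done.

Besides the shell and the picture viewer there is one more tool, called as a command line: name --argument value ..., lists and objects as JSON in quotes. send_rows: Moves the arm, as the interface text tells. Its arguments: {"type":"object","properties":{"series":{"type":"array"},"newtons":{"type":"number"}},"required":["series"]}

```bash
mkdir -p pics; cat > h.py <<'E'
import numpy as np, cv2
from cell import manip
from scipy.spatial.transform import Rotation as R
def toolT(s=None):
    s=s or manip.read_state(); T=np.eye(4); T[:3,:3]=R.from_euler('xyz',s['eef_rot']).as_matrix(); T[:3,3]=s['eef_pos']; return T
def cam(n):
    T=toolT(); c=manip.camera(n); c['P']=T@np.array(c['T_tool_cam']) if n=='wrist' else np.array(c['pose'])
    h=c['img'].shape[0]; c['f']=h/2/np.tan(np.radians(c['vfov'])/2); return c
def ray(c,u,v):
    d=c['P'][:3,:3]@np.array([(u-c['cx'])/c['f'],(v-c['cy'])/c['f'],1]); return c['P'][:3,3],d
def atz(c,u,v,z):
    o,d=ray(c,u,v); return o+d*(z-o[2])/d[2]
def proj(c,p):
    p=np.atleast_2d(p); q=(p-c['P'][:3,3])@c['P'][:3,:3]; return q[:,:2]/q[:,2:]*c['f']+[c['cx'],c['cy']]
def save(c,n): cv2.imwrite('pics/'+n,c['img'][:,:,::-1])
E
python3 - <<'E'
from h import *
s=manip.read_state(); print(s)
for n in ['top','side']:
    c=cam(n); save(c,n+'0.png'); print(n,c['vfov'],c['cx'],c['cy'],c['P'].round(3).tolist())
    for t in ['tray','lid','lid_tab','stand','clip','muffin_pack','bun_pack','jam_jar','label_roll','card_block','tea_carton']:
        r=manip.find_in(t,c); print(t,[(np.round(x['rect']).tolist(),round(x['conf'],2)) for x in r[:2]])
E
```

```text
{'clock': 0.0, 'joints': array([-1.37856369e+00,  3.00459711e-01,  1.52158790e+00, -1.38094230e-05,
        1.32072372e+00, -6.66125836e-02]), 'qd': array([ 0.00130991,  0.0001197 ,  0.00200361,  0.00039859, -0.00019027,
       -0.00037158]), 'effort': array([ 1.64841826e-03, -5.31810236e+01, -3.52738953e+01,  7.09558278e-02,
        2.43069429e-02, -8.50097626e-05]), 'eef_pos': array([ 140.71712442, -531.4220214 ,  212.88969442]), 'eef_rot': array([-3.14041570e+00, -6.51105813e-05,  2.58848612e-01]), 'wrist_force': array([0.69010789, 0.27991896, 0.12154284]), 'moment': array([-0.0208586 ,  0.03587755,  0.05008647]), 'finger_gap': 93.78844910935196}
top 53.98921706836336 278.21730470706666 208.65348589654957 [[-0.006, -0.993, 0.115, 456.271], [-1.0, 0.005, -0.009, 6.796], [0.008, -0.115, -0.993, 1185.024], [0.0, 0.0, 0.0, 1.0]]
tray []
lid [([160.0, 197.0, 79.0, 43.0], 0.62)]
lid_tab [([157.0, 200.0, 84.0, 44.0], 0.96), ([338.0, 198.0, 16.0, 24.0], 0.61)]
stand [([320.0, 193.0, 45.0, 42.0], 0.69)]
clip [([337.0, 200.0, 18.0, 23.0], 0.84), ([415.0, 180.0, 59.0, 48.0], 0.21)]
muffin_pa
[... 466 characters left out ...]
8], [-0.021, -0.792, -0.61, 1157.718], [0.0, 0.0, 0.0, 1.0]]
tray [([216.0, 205.0, 78.0, 85.0], 0.9), ([221.0, 206.0, 58.0, 33.0], 0.38)]
lid [([219.0, 206.0, 62.0, 39.0], 0.96), ([328.0, 185.0, 8.0, 18.0], 0.37)]
lid_tab [([219.0, 208.0, 62.0, 35.0], 0.76)]
stand [([316.0, 191.0, 26.0, 21.0], 0.69)]
clip [([321.0, 176.0, 14.0, 20.0], 0.52)]
muffin_pack [([348.0, 141.0, 31.0, 38.0], 0.86)]
bun_pack [([132.0, 255.0, 58.0, 53.0], 0.83)]
jam_jar [([333.0, 180.0, 3.0, 14.0], 0.71), ([199.0, 304.0, 24.0, 36.0], 0.65)]
label_roll [([323.0, 181.0, 11.0, 11.0], 0.74), ([256.0, 185.0, 20.0, 19.0], 0.73)]
card_block [([228.0, 198.0, 26.0, 22.0], 0.75), ([219.0, 208.0, 63.0, 38.0], 0.44)]
tea_carton []
```

```bash
python3 - <<'E'
import cv2,numpy as np
a=cv2.imread('pics/top0.png')[120:300,70:490]; b=cv2.imread('pics/side0.png')[120:350,110:400]
a=cv2.resize(a,None,fx=1.9,fy=1.9,interpolation=3); b=cv2.resize(b,None,fx=1.05,fy=1.05)
cv2.imwrite('pics/a.png',a); cv2.imwrite('pics/b.png',cv2.resize(cv2.imread('pics/side0.png')[130:340,120:400],None,fx=2.8,fy=2.8,interpolation=3))
E
```

```text
(no output)
```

View pics/a.png

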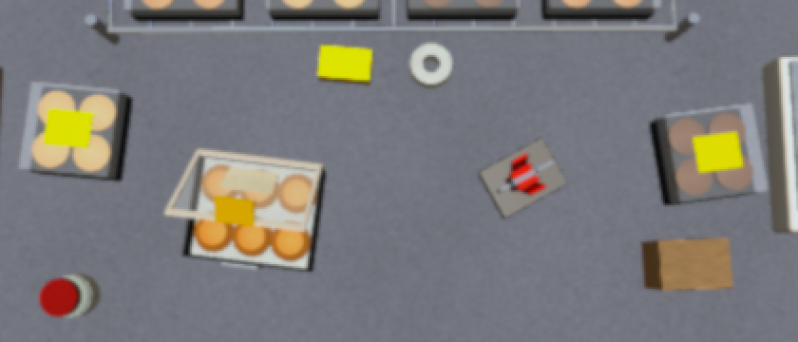

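View pics/b.png

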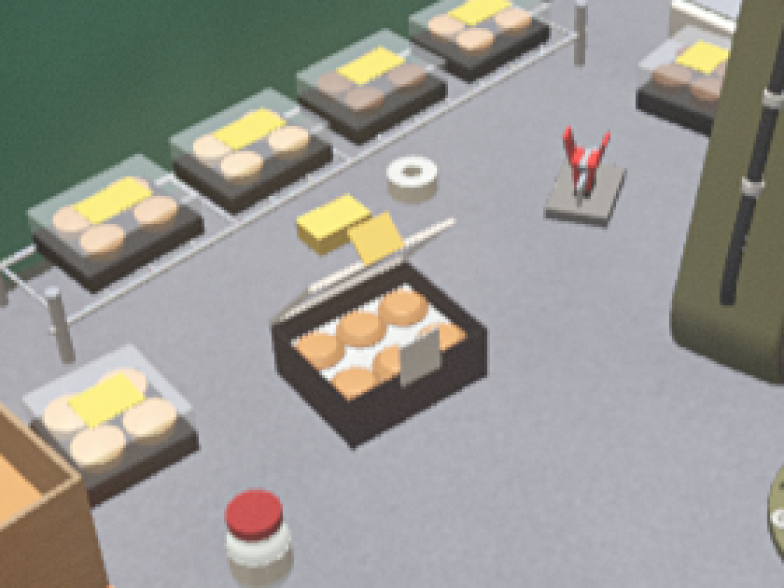

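```bash
python3 - <<'E'
from h import *
c=cam('top')
g=lambda x,y,z: print((x,y),atz(c,x/1.9+70,y/1.9+120,z).round(0))
for p in [(186,255,70),(310,270,70),(238,266,105),(200,152,72),(323,163,72),(523,175,50),(480,180,20),(543,138,20),(566,178,20),(503,216,20),(500,190,50),(553,163,50)]: g(*p)
s=cam('side'); t=manip.silhouettes('clip',s); 
g=lambda x,y,z: print('s',(x,y),atz(s,x/2.8+120,y/2.8+130,z).round(0))
for p in [(353,447,0),(275,370,0),(487,375,0),(275,328,70),(487,330,70),(353,405,70),(421,331,110),(405,270,70)]: g(*p)
E
```

```text
(186, 255) [464. 294.  70.]
(310, 270) [442. 119.  70.]
(238, 266) [448. 213. 105.]
(200, 152) [610. 277.  72.]
(323, 163) [593. 101.  72.]
(523, 175) [ 577. -189.   50.]
(480, 180) [ 573. -130.   20.]
(543, 138) [ 636. -226.   20.]
(566, 178) [ 575. -259.   20.]
(503, 216) [ 519. -163.   20.]
(500, 190) [ 555. -155.   50.]
(553, 163) [ 594. -233.   50.]
s (353, 447) [461. 298.   0.]
s (275, 370) [611. 280.   0.]
s (487, 375) [436. 123.   0.]
s (275, 328) [599. 281.  70.]
s (487, 330) [432. 126.  70.]
s (353, 405) [451. 301.  70.]
s (421, 331) [449. 205. 110.]
s (405, 270) [569. 117.  70.]
```

```bash
cat >> h.py <<'E'
def plan(x,y,z,yaw=None):
    s=manip.read_state(); T=toolT(s); d=T[:3,:3].T@(np.array([x,y,z])-T[:3,3])
    y0=s['eef_rot'][2]; dy=0 if yaw is None else (yaw-y0+np.pi)%(2*np.pi)-np.pi
    print('shift',d.round(1),'roll',round(-np.degrees(dy),1),'rows',round(np.linalg.norm(d)/50,1),'clock',s['clock'],'pos',np.round(s['eef_pos'],1),'rot',np.round(s['eef_rot'],3),'F',np.round(s['wrist_force'],1),'gap',round(s['finger_gap'],1))
E
python3 -c "
from h import *
plan(470,170,330,1.446)
c=manip.camera('wrist'); print(c['vfov'],np.round(c['T_tool_cam'],3).tolist())"
```

```text
shift [ 497.8 -594.1 -116.5] roll -68.0 rows 15.7 clock 1.35 pos [ 140.7 -531.7  213.4] rot [-3.142 -0.     0.259] F [0.1 0.2 0.3] gap 94.4
70.37288391373473 [[-0.0, -0.974, -0.227, 64.637], [1.0, -0.0, 0.0, -0.077], [-0.0, -0.227, 0.974, -170.396], [0.0, 0.0, 0.0, 1.0]]
```

send_rows --series '[[[0.5,35,-35,-40,-8],[0.3,65,-75,-80,-16],[0,95,-115,-116,-24],[0,128,-150,-116,-32],[0,160,-190,-116,-40],[0,192,-228,-116,-48],[0,224,-266,-116,-56],[0,256,-304,-116,-64],[0,287,-342,-116,-68],[0,318,-380,-116,-68]]]'

```text
clock: 2.4
eef_pos: [338.6, -108.4, 329.8]
eef_rot: [3.14, 0.0, 1.448]
wrist_force: [2.1, -0.5, -0.8]
finger_gap: 17.5
```

```bash
python3 -c "
from h import *
plan(470,170,330,1.446)"
```

```text
shift [ 2.924e+02  9.630e+01 -2.000e-01] roll 0.1 rows 6.2 clock 2.4 pos [ 338.6 -108.4  329.8] rot [3.14  0.    1.448] F [ 2.1 -0.5 -0.8] gap 17.5
```

send_rows --series '[[[0,46,15,0,0],[0,93,30,0,0],[0,140,46,0,0],[0,186,62,0,0],[0,232,78,0,0],[0,270,92,0,0],[0,270,92,0,0],[0,270,92,0,0]]]'

```text
clock: 3.2
eef_pos: [463.3, 146.3, 329.0]
eef_rot: [-3.141, 0.0, 1.447]
wrist_force: [0.0, -0.6, -0.3]
finger_gap: 0.4
```

```bash
python3 -c "
from h import *
c=cam('wrist'); save(c,'w1.png')
cv2.imwrite('pics/w1v.png',cv2.resize(c['img'][:,:,::-1],(784,588)))
np.save('w1P.npy',c['P'])
tray=np.array([527,197]);a=-.125
Rz=R.from_euler('z',a).as_matrix()
for p in [(-75,-90,70),(-75,90,70),(75,-90,70),(75,90,70),(-75,0,110),(-75,-25,110),(-75,25,110)]:
  print(p,(proj(c,Rz@np.array(p)+[527,197,0])*1.4).round(0))
plan(515,140,250,1.446)
"
```

```text
(-75, -90, 70) [[372. 291.]]
(-75, 90, 70) [[371. 108.]]
(75, -90, 70) [[514. 292.]]
(75, 90, 70) [[527. 108.]]
(-75, 0, 110) [[370. 205.]]
(-75, -25, 110) [[370. 232.]]
(-75, 25, 110) [[369. 176.]]
shift [ 0.9 52.2 79.4] roll -0.0 rows 1.9 clock 3.25 pos [463.2 145.7 329.4] rot [-3.141  0.     1.446] F [ 0.5 -0.2  0.4] gap 0.5
```

View pics/w1v.png

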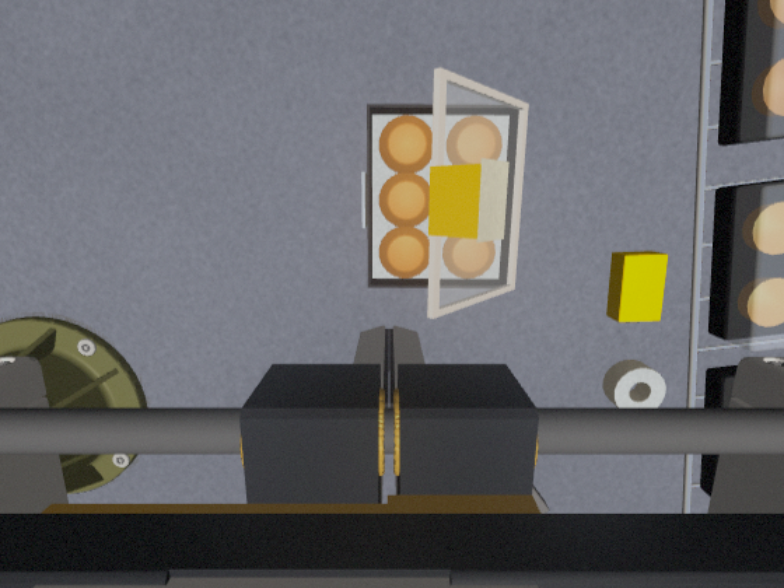

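send_rows --series '[[[0,3,25,20,0],[0,6,49,60,0],[0,6,49,100,0],[0,6,49,140,0],[0,6,49,160,0],[0,6,49,180,0],[0,6,49,200,0],[0,6,49,215,0],[0,6,49,230,0],[0,6,49,238,0]]]'

```text
clock: 4.25
eef_pos: [512.4, 144.6, 91.0]
eef_rot: [-3.141, 0.0, 1.444]
wrist_force: [0.1, 0.4, 1.1]
finger_gap: 0.8
```

send_rows --series '[[[0,0,0,4,0],[0,0,0,7,0],[0,0,0,8,0],[0,0,0,8.5,0],[0,0,0,8.5,0]]]'

```text
clock: 4.75
eef_pos: [513.0, 145.9, 83.3]
eef_rot: [3.141, -0.0, 1.446]
wrist_force: [-0.2, -1.6, 0.9]
finger_gap: 0.5
```

send_rows --series '[[[0,0,0,0.5,0],[0,0,0,1,0],[0,0,0,1.5,0],[0,0,0,2,0],[0,0,0,2,0]]]'

```text
clock: 5.25
eef_pos: [513.1, 145.9, 82.8]
eef_rot: [3.14, -0.0, 1.446]
wrist_force: [-8.6, -2.7, 21.4]
finger_gap: 0.5
```

send_rows --series '[[[0,0,0,-30,0],[0,0,0,-75,0],[0,0,-20,-115,0],[0,-10,-40,-150,0],[0,-23,-62,-180,0],[0,-23,-62,-180,0],[0,-23,-62,-180,0]]]'

```text
clock: 5.95
eef_pos: [448.4, 130.8, 261.4]
eef_rot: [3.14, -0.001, 1.446]
wrist_force: [-0.9, -0.2, -1.2]
finger_gap: 0.4
```

```bash
python3 -c "
from h import *
c=cam('wrist'); save(c,'w2.png')
cv2.imwrite('pics/w2v.png',cv2.resize(c['img'][40:260,150:450,::-1],(780,572),interpolation=3))
Rz=R.from_euler('z',-.125).as_matrix()
for p in [(-75,-90,70),(-75,90,70),(75,-90,75),(75,90,75),(-75,0,110),(-75,-25,110),(-75,25,110)]:
  print(p,((proj(c,Rz@np.array(p)+[524,200,0])-[150,40])*2.6).round(0))
plan(510,-200,300,2.04)
import pickle; pickle.dump(c,open('w2.pkl','wb'))
"
```

```text
(-75, -90, 70) [[314. 428.]]
(-75, 90, 70) [[312.  14.]]
(75, -90, 75) [[632. 430.]]
(75, 90, 75) [[669.  10.]]
(-75, 0, 110) [[311. 229.]]
(-75, -25, 110) [[311. 293.]]
(-75, 25, 110) [[310. 164.]]
shift [-320.6  102.4  -39.6] roll -34.1 rows 6.8 clock 6.0 pos [448.4 130.8 260.4] rot [-3.141  0.     1.446] F [-0.1 -0.5  0.6] gap 0.2
```

View pics/w2v.png

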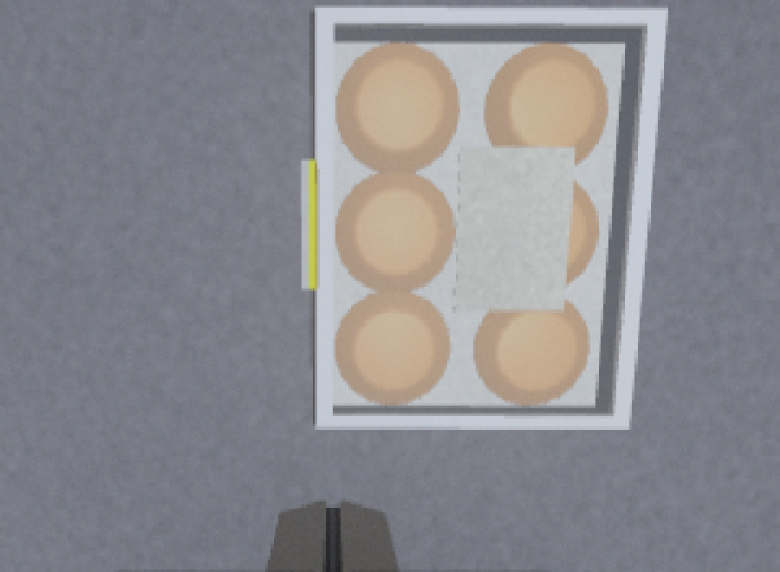

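```bash
python3 -c "
from h import *
plan(605,-245,250,2.04)
"
```

```text
shift [-353.3  202.3   10.4] roll -34.1 rows 8.1 clock 6.0 pos [448.4 130.8 260.4] rot [-3.141  0.     1.446] F [-0.1 -0.5  0.6] gap 0.2
```

send_rows --series '[[[0.5,-36,20,0,-4],[0.8,-76,42,0,-11],[1,-116,65,0,-18],[1,-156,88,0,-26],[1,-196,111,0,-34],[1,-236,134,0,-34],[1,-276,157,4,-34],[1,-316,180,8,-34],[1,-353,202,10,-34],[1,-353,202,10,-34]]]'

```text
clock: 7.0
eef_pos: [605.1, -248.8, 246.3]
eef_rot: [-3.138, -0.004, 2.035]
wrist_force: [-0.4, 0.4, -0.8]
finger_gap: 77.3
```

```bash
python3 -c "
from h import *
plan(605,-245,250,2.04)
c=cam('wrist'); save(c,'w3.png')
import pickle; pickle.dump(c,open('w3.pkl','wb'))
cv2.imwrite('pics/w3v.png',cv2.resize(c['img'][60:270,140:420,::-1],(784,588),interpolation=3))
print((proj(c,[[577,-189,50],[577,-189,95]])-[140,60])*2.8)
"
```

```text
shift [ 3.4  1.6 -3.7] roll -0.3 rows 0.1 clock 7.0 pos [ 605.1 -248.8  246.3] rot [-3.138 -0.004  2.035] F [-0.4  0.4 -0.8] gap 77.3
[[391.85257347 226.99638954]
 [392.40391645 226.59373949]]
```

View pics/w3v.png

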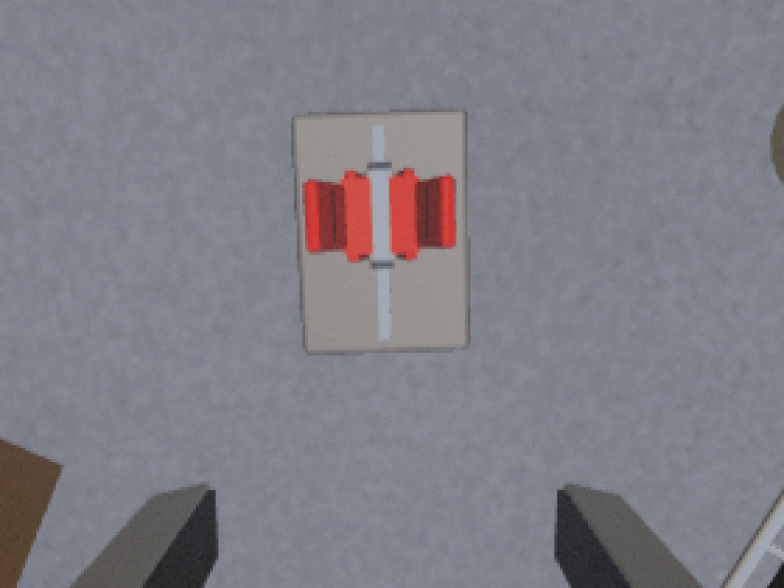

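```bash
python3 -c "
from h import *
import pickle; c=pickle.load(open('w3.pkl','rb'))
g=lambda u,v,z: atz(c,u/2.8+140,v/2.8+60,z)
a=[g(*p) for p in [(304,181,109),(309,253,109),(456,176,109),(455,247,109)]]; print(np.round(a,1), np.mean(a,0))
print(np.linalg.norm(a[0]-a[2]))
h=[g(379,162,65),g(382,268,65)]; print(np.round(h,1),np.mean(h,0))
p=[g(378,125,50),g(384,340,50)]; b=[g(295,117,20),g(305,352,20),g(468,347,20),g(466,110,20)]
print(np.mean(p,0),np.mean(b,0))
for q,r in [(h[0],h[1]),(p[0],p[1]),(b[0],b[1]),(b[3],b[2]),(a[0],a[1]),(a[2],a[3])]:
  d=q-r; print(np.arctan2(d[1],d[0]), np.linalg.norm(d))
d=a[0]+a[1]-a[2]-a[3]; print(np.arctan2(d[1],d[0]))
"
```

```text
[[ 541.8 -189.1  109. ]
 [ 554.1 -210.9  109. ]
 [ 589.3 -163.3  109. ]
 [ 600.4 -185.4  109. ]] [ 571.39443009 -187.17580112  109.        ]
54.027242769931505
[[ 560.8 -168.5   65. ]
 [ 580.8 -205.7   65. ]] [ 570.78458755 -187.13683646   65.        ]
[ 574.46636668 -194.25562677   50.        ] [ 575.26472975 -193.87869331   20.        ]
2.063200743040764 42.21007345575724
2.06279746891778 90.13267855375594
2.056137898606619 106.71674946778946
2.065834750412093 107.24356581400134
2.0857230728584555 25.140207348326932
2.039600068003577 24.67397477336751
-2.641315543541156
```

```bash
python3 -c "
from h import *
plan(571,-187,81,2.063)
"
```

```text
shift [ 67.8  -2.9 166.4] roll -1.5 rows 3.6 clock 7.05 pos [ 604.8 -246.6  247.1] rot [-3.139 -0.004  2.037] F [ 0.5  0.4 -0.7] gap 81.0
```

send_rows --series '[[[1,35,-1,30,-1.5],[1,67,-3,60,-1.5],[1,67,-3,90,-1.5],[1,67,-3,110,-1.5],[1,67,-3,110,-1.5],[1,67,-3,110,-1.5]]]'

```text
clock: 7.65
eef_pos: [571.9, -185.7, 141.2]
eef_rot: [-3.141, -0.0, 2.066]
wrist_force: [0.1, -0.5, 0.7]
finger_gap: 94.1
```

```bash
python3 -c "
from h import *
plan(571,-187,81,2.063)
c=cam('wrist'); save(c,'w4.png')
cv2.imwrite('pics/w4v.png',cv2.resize(c['img'][:,:,::-1],(784,588),interpolation=3))
"
```

```text
shift [-0.7 -1.4 60.2] roll 0.2 rows 1.2 clock 7.65 pos [ 571.9 -185.7  141.2] rot [-3.141 -0.     2.066] F [ 0.1 -0.5  0.7] gap 94.1
```

View pics/w4v.png

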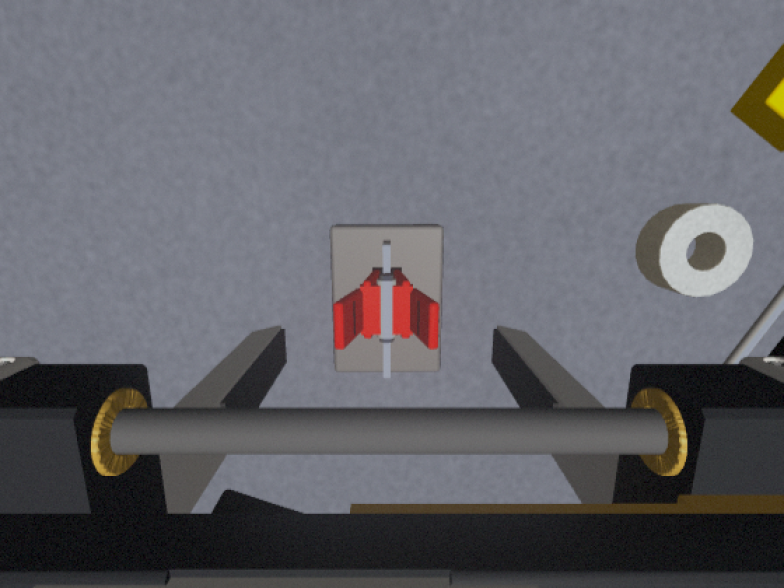

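send_rows --series '[[[1,-0.7,-1.4,20,0],[1,-0.7,-1.4,38,0],[1,-0.7,-1.4,52,0],[1,-0.7,-1.4,60,0],[1,-0.7,-1.4,60,0],[1,-0.7,-1.4,60,0]]]'

```text
clock: 8.3
eef_pos: [571.3, -187.6, 81.7]
eef_rot: [3.141, 0.001, 2.065]
wrist_force: [0.2, -0.3, -0.1]
finger_gap: 94.0
```

send_rows --series '[[[0,0,0,0,0],[0,0,0,0,0],[0,0,0,0,0],[0,0,0,0,0],[0,0,0,0,0],[0,0,0,0,0],[0,0,0,0,0],[0,0,0,0,0],[0,0,0,0,0]]]' --newtons 35

```text
clock: 9.2
eef_pos: [572.8, -188.0, 83.5]
eef_rot: [3.138, 0.004, 2.065]
wrist_force: [2.7, 0.6, 14.6]
finger_gap: 34.4
```

send_rows --series '[[[0,0,0,-3,0],[0,0,0,-8,0],[0,0,0,-16,0],[0,0,0,-26,0],[0,0,0,-40,0],[0,0,0,-60,0],[0,0,0,-80,0],[0,0,0,-100,0],[0,0,0,-100,0]]]'

```text
clock: 10.1
eef_pos: [571.9, -187.9, 184.5]
eef_rot: [3.138, 0.004, 2.065]
wrist_force: [-0.1, 0.6, -0.8]
finger_gap: 34.6
```

```bash
python3 -c "
from h import *
plan(571,-187,81,2.063)
c=cam('wrist'); save(c,'w5.png')
w=c['img'][130:330,130:420,::-1]
s=cam('side'); m=s['img'][140:230,290:370,::-1]
w=cv2.resize(w,(660,455),interpolation=3)
cv2.imwrite('pics/w5v.png',w); 
t=cam('top')
cv2.imwrite('pics/s5.png',np.hstack([cv2.resize(m,(400,450),interpolation=3),cv2.resize(t['img'][165:255,310:390,::-1],(400,450),interpolation=3)]))
import pickle; pickle.dump((c,s),open('w5.pkl','wb'))
"
```

```text
shift [  1.7  -0.7 103.5] roll 0.1 rows 2.1 clock 10.1 pos [ 571.9 -187.9  184.5] rot [3.138 0.004 2.065] F [-0.1  0.6 -0.8] gap 34.6
```

View pics/w5v.png

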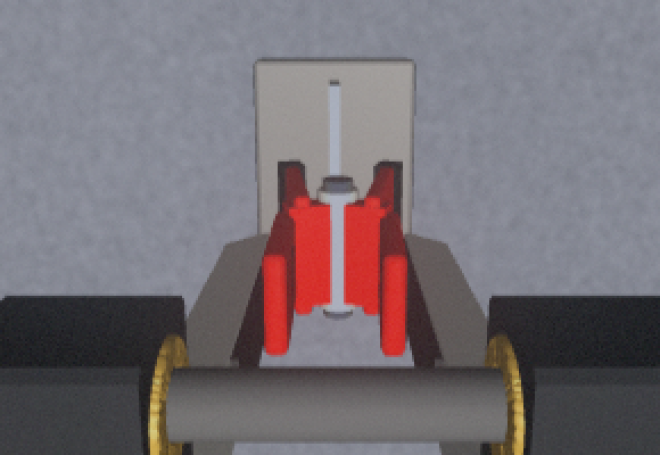

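View pics/s5.png

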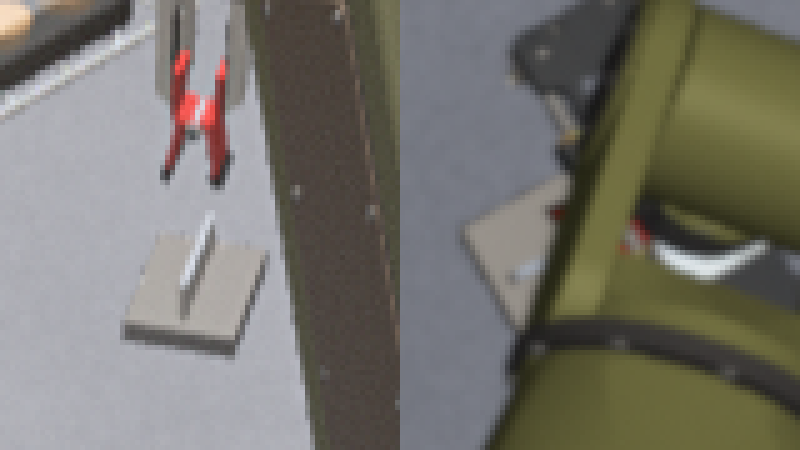

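```bash
python3 -c "
from h import *
import pickle; c,s=pickle.load(open('w5.pkl','rb'))
from scipy.optimize import least_squares
C=np.array(c['T_tool_cam'])
def pr(p):
  q=(np.array(p)-C[:3,3])@C[:3,:3]; return q[:2]/q[2]*c['f']+[c['cx'],c['cy']]
px=lambda u,v:np.array([u/660*290+130,v/455*200+130])
obs=[px(337,178),px(337,316)]
f=lambda v:np.r_[pr([v[0]+21.1,v[1],v[2]])-obs[0],pr([v[0]-21.1,v[1],v[2]])-obs[1]]
r=least_squares(f,[0,0,16]);print('hinge in tool',r.x,r.fun)
# handle tops inner/outer at crop (263..287,255)-(263..287,355); 
h=[px(275,255),px(275,355),px(395,255),px(395,355)]
f=lambda v:np.r_[[pr([v[0]+a,v[1]+b,v[2]])-o for a,b,o in zip([13,-13,13,-13],[-v[3],-v[3],v[3],v[3]],h)]].ravel()
r=least_squares(f,[0,0,-28,16]);print('handle tops',r.x,r.fun.round(1))
T=toolT(); print(np.round(s['P'][:3,3],0))
for z in (18,14): 
  p=[(T@[a,b,z+45,1])[:3] for a,b in [(0,-16),(0,16),(18,-16),(18,16),(-18,16),(-18,-16)]]
  print(z,((proj(s,p)-[290,140])*5).round(0).tolist())
"
```

```text
hinge in tool [ 1.99550822 -0.19295024 17.41462011] [ 1.12971657e-02  4.31783104e-06 -1.18589535e-02 -4.53047380e-06]
handle tops [ -0.9369748   -0.75091721 -17.04780884  14.54531743] [-0.5  0.   0.5 -0.   0.5  0.  -0.5 -0. ]
[-425.  987. 1158.]
18 [[218.0, 174.0], [172.0, 167.0], [212.0, 189.0], [166.0, 182.0], [178.0, 153.0], [224.0, 160.0]]
14 [[219.0, 169.0], [172.0, 162.0], [213.0, 184.0], [166.0, 177.0], [179.0, 148.0], [224.0, 155.0]]
```

```bash
python3 -c "
from h import *
plan(449.3,210.3,220,1.446)
"
```

```text
shift [407.7  81.9 -39.6] roll 35.5 rows 8.4 clock 10.25 pos [ 570.6 -187.4  180.2] rot [-3.141e+00 -1.000e-03  2.065e+00] F [-0.8 -1.4 -0.8] gap 34.3
```

send_rows --series '[[[0,15,3,-30,0],[0,50,10,-40,4],[0,88,18,-40,8],[0,126,25,-40,12],[0,164,33,-40,16],[0,202,41,-40,20],[0,240,48,-40,24],[0,278,56,-40,28],[0,316,63,-40,32],[0,350,70,-40,35.5]]]'

```text
clock: 11.25
eef_pos: [465.3, 155.2, 219.9]
eef_rot: [-3.14, 0.001, 1.443]
wrist_force: [0.4, -0.4, -1.6]
finger_gap: 34.5
```

```bash
python3 -c "
from h import *
plan(449.3,210.3,220,1.446)
"
```

```text
shift [ 52.6 -22.9  -0.1] roll -0.2 rows 1.1 clock 11.25 pos [465.3 155.2 219.9] rot [-3.140e+00  1.000e-03  1.443e+00] F [ 0.4 -0.4 -1.6] gap 34.5
```

send_rows --series '[[[0,26,-11,0,0],[0,46,-20,0,0],[0,52,-23,0,0],[0,52,-23,0,0],[0,52,-23,0,0],[0,52,-23,0,0]]]'

```text
clock: 11.85
eef_pos: [450.4, 207.4, 220.7]
eef_rot: [-3.141, 0.0, 1.445]
wrist_force: [0.6, 0.4, -0.6]
finger_gap: 34.2
```

```bash
python3 -c "
from h import *
plan(449.3,210.3,152.4,1.446)
c=cam('wrist'); save(c,'w6.png')
s=cam('side')
plan(449.3,210.3,152.4,1.446)
w=cv2.resize(c['img'][100:310,140:420,::-1],(440,330),interpolation=3); m=cv2.resize(s['img'][180:270,225:325,::-1],(367,330),interpolation=3)
cv2.imwrite('pics/w6v.png',cv2.resize(c['img'][100:310,140:420,::-1],(784,588),interpolation=3))
import pickle; pickle.dump((c,s),open('w6.pkl','wb'))
"
```

```text
shift [ 2.8 -1.5 68.3] roll -0.1 rows 1.4 clock 11.85 pos [450.4 207.4 220.7] rot [-3.141  0.     1.445] F [ 0.6  0.4 -0.6] gap 34.2
shift [ 2.6 -1.4 68.5] roll -0.1 rows 1.4 clock 11.95 pos [450.4 207.5 220.9] rot [-3.142  0.     1.444] F [-0.5  0.2 -0.1] gap 34.4
```

View pics/w6v.png

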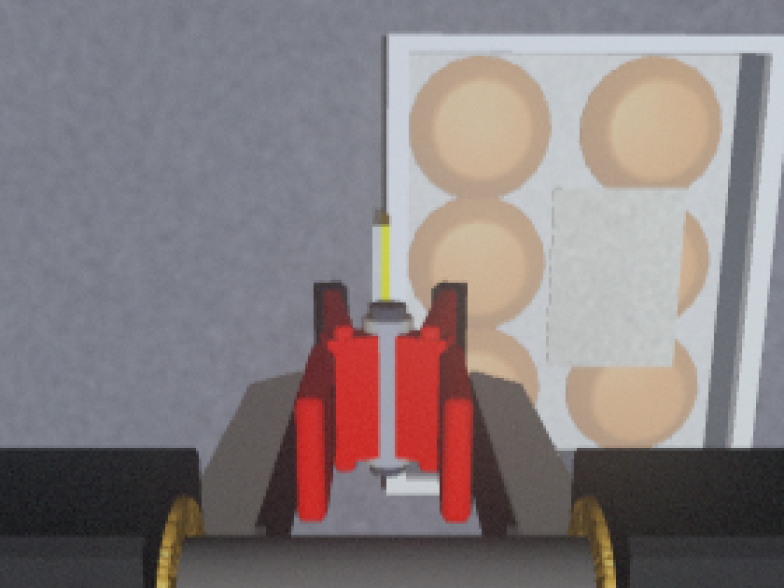

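```bash
python3 -c "
from h import *
import pickle; c,s=pickle.load(open('w6.pkl','rb'))
print(c['cx'],c['cy'])
T=toolT();Ti=np.linalg.inv(c['P']@np.linalg.inv(np.array(c['T_tool_cam'])))
g=lambda u,v,z: atz(c,u/2.8+140,v/2.8+100,z)
for p in [(381,224,110),(381,299,110)]:
  q=g(*p); print(q,(Ti@np.r_[q,1])[:3])
C=np.array(c['T_tool_cam'])
for u,v,z in [(314,285,55),(466,285,55),(387,310,17.4),(296,400,-27),(474,400,-27)]:
  d=C[:3,:3]@np.array([(u/2.8+140-c['cx'])/c['f'],(v/2.8+100-c['cy'])/c['f'],1]); o=C[:3,3]; print(u,(o+d*(z-o[2])/d[2]).round(1))
c2=pickle.load(open('w2.pkl','rb'))
print(atz(c2,309/2.6+150,158/2.6+40,110),atz(c2,309/2.6+150,290/2.6+40,110))
"
```

```text
277.4702245535999 210.2417644287707
[452.1519482 236.3942706 110.       ] [ 29.05891026  -1.89862148 110.73245673]
[448.85255096 210.63590602 110.        ] [  3.09011335  -1.92883485 110.73895085]
314 [ 19.3 -20.1  55. ]
466 [19.3 21.8 55. ]
387 [21.1 -0.1 17.4]
296 [ 14.7 -16.7 -27. ]
474 [ 14.7  15.5 -27. ]
[452.46993452 236.27439225 110.        ] [445.7727875  185.77662878 110.        ]
```

send_rows --series '[[[0,3,-2.5,0,0],[0,3,-2.5,10,0],[0,3,-2.5,22,0],[0,3,-2.5,34,0],[0,3,-2.5,46,0],[0,3,-2.5,56,0],[0,3,-2.5,63,0],[0,3,-2.5,68,0],[0,3,-2.5,68,0],[0,3,-2.5,68,0]]]'

```text
clock: 12.95
eef_pos: [448.2, 211.6, 153.2]
eef_rot: [3.141, -0.0, 1.446]
wrist_force: [-0.2, -0.2, -1.0]
finger_gap: 34.5
```

```bash
python3 -c "
from h import *
c=cam('wrist'); save(c,'w7.png')
s=cam('side')
plan(449.3,210.3,152.4,1.446)
w=cv2.resize(c['img'][130:310,190:370,::-1],(400,400),interpolation=3); m=cv2.resize(s['img'][200:270,235:305,::-1],(400,400),interpolation=3)
cv2.imwrite('pics/w7v.png',np.hstack([w,m]))
import pickle; pickle.dump((c,s),open('w7.pkl','wb'))
"
```

```text
shift [-1.1  1.2  0.9] roll -0.0 rows 0.0 clock 13.05 pos [448.2 211.6 153.3] rot [ 3.141 -0.     1.446] F [-0.2  0.1 -0. ] gap 34.1
```

View pics/w7v.png

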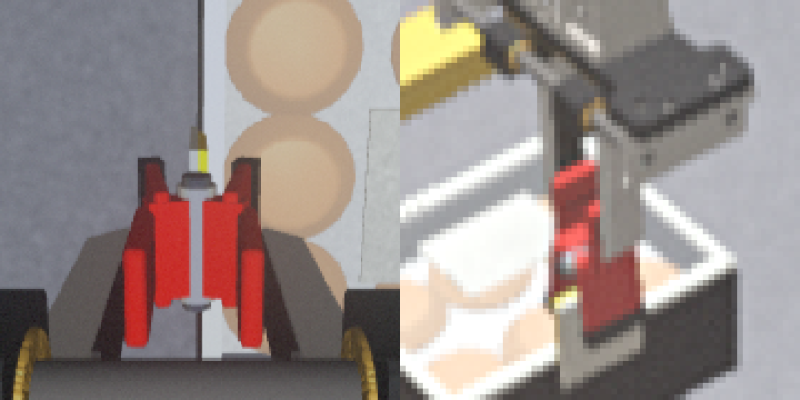

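```bash
python3 -c "
from h import *
import pickle; c,s=pickle.load(open('w7.pkl','rb'))
f=lambda p:((proj(s,p)-[235,200])*400/70+[400,0]).round(0).tolist()
T=toolT()
t=np.array([449.0,211.0,0]);Rz=R.from_euler('z',-.125).as_matrix()
print('tab',f([Rz@np.array(p)+t for p in [(-3,25,110),(-3,-25,110),(-3,25,70),(-3,-25,70)]]))
for z in (58,60,62,64): print(z,f([(T@[1+a,b,z,1])[:3] for a,b in [(18,-20),(-18,-20)]]))
C=np.array(c['T_tool_cam'])
for u,v,z in [(197,150,T[2,3]-110),(197,135,T[2,3]-110),(138,158,55),(261,158,55)]:
  d=C[:3,:3]@np.array([(u*.45+190-c['cx'])/c['f'],(v*.45+130-c['cy'])/c['f'],1]); o=C[:3,3]; print(u,(o+d*(z-o[2])/d[2]).round(1))
"
```

```text
tab [[557.0, 305.0], [637.0, 263.0], [561.0, 363.0], [639.0, 321.0]]
58 [[588.0, 341.0], [646.0, 310.0]]
60 [[588.0, 344.0], [646.0, 313.0]]
62 [[588.0, 347.0], [646.0, 316.0]]
64 [[589.0, 350.0], [646.0, 319.0]]
197 [24.9  0.3 43.3]
197 [29.9  0.3 43.3]
138 [ 19.9 -20.2  55. ]
261 [19.9 22.5 55. ]
```

send_rows --series '[[[0,-0.8,-0.6,1,0],[0,-0.8,-0.6,1,0],[0,-0.8,-0.6,1,0],[0,-0.8,-0.6,1,0],[0,-0.8,-0.6,1,0]]]'

```text
clock: 13.55
eef_pos: [447.3, 210.8, 151.9]
eef_rot: [3.142, -0.0, 1.446]
wrist_force: [0.8, 0.5, -0.3]
finger_gap: 34.6
```

```bash
python3 -c "
from h import *
plan(449.3,210.3,152.4,1.446)
print(manip.sign_off())
"
```

```text
shift [-0.2  2.  -0.5] roll -0.0 rows 0.0 clock 13.55 pos [447.3 210.8 151.9] rot [ 3.142 -0.     1.446] F [ 0.8  0.5 -0.3] gap 34.6
the job is handed in; nothing more can be done
None
```

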